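Move the spice jars to the white rack in reverse order

TASK

Move the four spice jars from the pale wooden rack to the white rack, in reverse order: the jar that stood next to the pale rack's brass knob goes into the white rack's well farthest from its own brass knob, the second from the pale knob goes second from the far end, and so on, until the jar that stood farthest from the pale knob stands next to the white one. Stand each jar upright on the cork in its own well, and leave the pepper mill and the tall mug where they are.

Things in the scene. Friction and masses are not known exactly. Their poses are not given: they have to be found in the camera images.
- jar_red: Loose glass spice jar with a bright red lid, a plain round cylinder 41 mm in diameter (42 mm over the lid) and 106 mm high, 75 to 155 g. Origin: centre of its underside; z up its axis; any yaw. Can be gripped round the lid or upper body from above, e.g. 80 mm above the origin. At the start it stands in a well of the pale rack; which well differs each time.
- jar_yellow: Loose glass spice jar with a bright yellow lid, a plain round cylinder 41 mm in diameter (42 mm over the lid) and 106 mm high, 75 to 155 g. Origin: centre of its underside; z up its axis; any yaw. Can be gripped round the lid or upper body from above, e.g. 80 mm above the origin. At the start it stands in a well of the pale rack; which well differs each time.
- jar_blue: Loose glass spice jar with a bright blue lid, a plain round cylinder 41 mm in diameter (42 mm over the lid) and 106 mm high, 75 to 155 g. Origin: centre of its underside; z up its axis; any yaw. Can be gripped round the lid or upper body from above, e.g. 80 mm above the origin. At the start it stands in a well of the pale rack; which well differs each time.
- jar_green: Loose glass spice jar with a bright green lid, a plain round cylinder 41 mm in diameter (42 mm over the lid) and 106 mm high, 75 to 155 g. Origin: centre of its underside; z up its axis; any yaw. Can be gripped round the lid or upper body from above, e.g. 80 mm above the origin. At the start it stands in a well of the pale rack; which well differs each time.
- pad_red: Round cork disc, 54 mm in diameter and 3 mm thick, fixed in the pale rack's well in which the red-lidded jar stands at the start; it stays there and so marks where that jar came from. All four discs look alike. Origin: centre of its underside, 3 mm below the surface the jar stands on.
- pad_yellow: Round cork disc, 54 mm in diameter and 3 mm thick, fixed in the pale rack's well in which the yellow-lidded jar stands at the start; it stays there and so marks where that jar came from. All four discs look alike. Origin: centre of its underside, 3 mm below the surface the jar stands on.
- pad_blue: Round cork disc, 54 mm in diameter and 3 mm thick, fixed in the pale rack's well in which the blue-lidded jar stands at the start; it stays there and so marks where that jar came from. All four discs look alike. Origin: centre of its underside, 3 mm below the surface the jar stands on.
- pad_green: Round cork disc, 54 mm in diameter and 3 mm thick, fixed in the pale rack's well in which the green-lidded jar stands at the start; it stays there and so marks where that jar came from. All four discs look alike. Origin: centre of its underside, 3 mm below the surface the jar stands on.
- pale_rack: Pale wooden rack, full at the start, fixed, 292 x 82 mm, walls 24 mm high. Origin: centre of the underside; x along the row. 22 mm brass ball knob on the -x end (reaches x = -171 mm). Four open wells, 62 mm square, at x = -105, -35, 35, 105 mm, y = 0; cork top 11 mm above the worktop, so an upright jar's origin is at z = 11 mm. 
- white_rack: White painted rack, empty at the start, fixed, 292 x 82 mm, walls 24 mm high. Origin: centre of the underside; x along the row. 22 mm brass ball knob on the -x end (reaches x = -171 mm). Four open wells, 62 mm square, at x = -105, -35, 35, 105 mm, y = 0; cork top 11 mm above the worktop, so an upright jar's origin is at z = 11 mm. Either rack may be on the left or on the right.
- pepper_mill: Dark wooden pepper mill, 58 mm in diameter, 170 mm high, standing loose beyond the racks; a bystander. Origin: centre of its underside.
- tall_mug: White mug with a grey-green inside, 80 x 113 mm with its handle, 91 mm high, standing loose to the right of the racks; a bystander. Origin: centre of its underside.

How it is judged:
At the end, for the whole second after the job is handed in: Each jar stands upright (within 0.1 rad) and at rest on the cork of the white rack, its place counted from the end away from that knob equal to its starting place counted from the pale rack's knob; within 15 mm of the well centre along and across, 5 mm in height (((x of pad_red in the frame of pale_rack between -0.125 and -0.085 m and x of jar_red in the frame of white_rack between 0.09 and 0.12 m) or (x of pad_red in the frame of pale_rack between -0.055 and -0.015 m and x of jar_red in the frame of white_rack between 0.02 and 0.05 m) or (x of pad_red in the frame of pale_rack between 0.015 and 0.055 m and x of jar_red in the frame of white_rack between -0.05 and -0.02 m) or (x of pad_red in the frame of pale_rack between 0.085 and 0.125 m and x of jar_red in the frame of white_rack between -0.12 and -0.09 m)) and y of jar_red in the frame of white_rack between -0.015 and 0.015 m and z of jar_red in the frame of white_rack between 0.006 and 0.016 m and angle between each of jar_red, jar_yellow, jar_blue, jar_green's own z axis and vertical below 0.1 rad and linear speed of each of jar_red, jar_yellow, jar_blue, jar_green below 0.02 m/s and ((x of pad_yellow in the frame of pale_rack between -0.125 and -0.085 m and x of jar_yellow in the frame of white_rack between 0.09 and 0.12 m) or (x of pad_yellow in the frame of pale_rack between -0.055 and -0.015 m and x of jar_yellow in the frame of white_rack between 0.02 and 0.05 m) or (x of pad_yellow in the frame of pale_rack between 0.015 and 0.055 m and x of jar_yellow in the frame of white_rack between -0.05 and -0.02 m) or (x of pad_yellow in the frame of pale_rack between 0.085 and 0.125 m and x of jar_yellow in the frame of white_rack between -0.12 and -0.09 m)) and y of jar_yellow in the frame of white_rack between -0.015 and 0.015 m and z of jar_yellow in the frame of white_rack between 0.006 and 0.016 m and ((x of pad_blue in the frame of pale_rack between -0.125 and -0.085 m and x of jar_blue in the frame of white_rack between 0.09 and 0.12 m) or (x of pad_blue in the frame of pale_rack between -0.055 and -0.015 m and x of jar_blue in the frame of white_rack between 0.02 and 0.05 m) or (x of pad_blue in the frame of pale_rack between 0.015 and 0.055 m and x of jar_blue in the frame of white_rack between -0.05 and -0.02 m) or (x of pad_blue in the frame of pale_rack between 0.085 and 0.125 m and x of jar_blue in the frame of white_rack between -0.12 and -0.09 m)) and y of jar_blue in the frame of white_rack between -0.015 and 0.015 m and z of jar_blue in the frame of white_rack between 0.006 and 0.016 m and ((x of pad_green in the frame of pale_rack between -0.125 and -0.085 m and x of jar_green in the frame of white_rack between 0.09 and 0.12 m) or (x of pad_green in the frame of pale_rack between -0.055 and -0.015 m and x of jar_green in the frame of white_rack between 0.02 and 0.05 m) or (x of pad_green in the frame of pale_rack between 0.015 and 0.055 m and x of jar_green in the frame of white_rack between -0.05 and -0.02 m) or (x of pad_green in the frame of pale_rack between 0.085 and 0.125 m and x of jar_green in the frame of white_rack between -0.12 and -0.09 m)) and y of jar_green in the frame of white_rack between -0.015 and 0.015 m and z of jar_green in the frame of white_rack between 0.006 and 0.016 m); the robot touches nothing.
It fails at once if the pepper mill is moved more than 25 mm or knocked over (distance of pepper_mill from where it was at the start of the episode above 0.025 m or angle between pepper_mill's own z axis and vertical above 0.5 rad).
It fails at once if the tall mug is moved more than 25 mm or knocked over (distance of tall_mug from where it was at the start of the episode above 0.025 m or angle between tall_mug's own z axis and vertical above 0.5 rad).
It also fails if it takes over 96 s, if anything falls off the work surface, if the arm or the gripper's body presses on something with over 40 N, if the wrist force passes 120 N, or if a joint passes its speed limit or range.

ROBOT

A 6-joint arm with a two-finger parallel gripper is mounted at the origin on a cart in front of the work surface, level with it; the furniture and walls round the work are solid. World frame = base frame: x ahead of the robot, y to its left, z up, the work surface at z = 0. Lengths are in m, angles in rad, forces in N, time in s.
With the tool pointing down it reaches from about 0.35 to 0.975 m from the base axis. Payload 4.9 kg.
Tool frame: the origin (TCP) lies on the mounting face of the last link; the fingertips stand 173 mm ahead of it and the grasp point (between the pads) lies 155 mm ahead of it; x points along the fingers, z is the direction in which the jaws open and shut, and the axes are right-handed (so a half turn about x gives the same grasp; the last joint's range is limited). The gripper opens to 85 mm and grips with 20 to 120 N. Pads are 22 mm wide; open, the fingers measure 114 mm over their backs; the gripper's body (76 mm by 85 mm) begins 54 mm behind the grasp point. The pads swing forward as they close: fully open they stand 13 mm farther back than shut.
Start: joints at [-1.428, 0.053, 1.613, -0, 1.476, -0.119], TCP at [0.162, -0.604, 0.405] pointing down, gripper open.
Joint ranges: [-3.01, 3.01], [-1.01, 2.22], [0.06, 2.58], [-1.02, 4.17], [0.09, 2.62], [-3.14, 3.14]. Speed limits (rad/s): [2.57, 2.57, 3.14, 3.14, 3.14, 3.14].

INTERFACE

Orientations are given as a rotation vector (axis times angle).
In Python, from station import get_obs, get_image, get_calibration, finish_job, look_for, masks_of, tip_of gives the robot as it stands.
- The arm moves only by the tool carry_out, never from a script. Its argument "increments" is a list of rows, each a list of 3 entries, a list of its own where there are three numbers: the turn, a rotation vector about the world's x, y, z in units of 0.1 rad (1.0 is 0.1 rad), then the shift along the world's x, y, z in units of 20 mm (1.0 is 20 mm), then the opening, from 0 (shut) to 1 (fully open). A call has 1 to 8 rows; each row shifts and turns the pose as measured when the row begins; what a row does not reach is not made up. A row lasts 1/10 s, in which the tool goes at most 50 mm and 8.59 degrees, less where a joint would pass 70% of its speed; a pose out of reach is approached as far as the arm can. A call with a number of a shift or a turn outside -1 to 1 is refused whole. A call with a gripper value outside its range is refused whole. The fingers move at their own pace and stop on an object; "squeeze" is the grip in N (left out, the last holds). Time passes only in rows, so rows that do not move let the fingers close. It gives the time, the measured TCP pose, the force and the opening at its end, in the units of the state.
- get_obs(): the state, without advancing time (a new reading comes with each control period).
- get_image(name): name is "scene" or "top"; returns (picture, depth): 400x640x3 uint8, blue, green, red; 400x640 float32, m along the optical axis (not along the pixel's ray), 0 where there is no reading.
- get_calibration(name): a dict with "fx", "fy", "cx", "cy" (pixels), "k1" (the pictures are not rectified: a ray, as slopes to the right and down, at radius r is drawn at 1 + k1 r^2 times it, then the intrinsics apply), "position" and "orientation" of the camera in the world. Camera axes: x right, y down, z forward; pixel columns grow to the right and rows downward; lengths in m; the calibration is good to about 2 mm. A picture is of the moment at which its call begins. get_calibration takes no time and is no camera call.
- finish_job(): hands the job in, once; it reports no verdict.
Trained networks look in the newest picture that a camera, given by its name, has taken for a name from the list of things; names that differ only in an ending like _2 or _b are one class to them, and where a whole thing is asked for, a point or a joint stands for the part that bears it (a point fixed in the world has none). Each returns a list of dicts, best first, with "p" (0 to 1); they miss things now and then, are a little off and sometimes report something else, mostly with a low value. They report only what shows in the picture. A call takes as long as a camera call.
- look_for(camera, query): "centre" ([column, row] in pixels, amid what is visible of it).
- masks_of(camera, query): "region" (400x640 bool, what is visible of it) and "centre" ([column, row] in pixels, amid what is visible of it).
- tip_of(camera, query): "centre" ([column, row] in pixels: a listed point, or the origin of a listed thing).
The state is a dict: "t": time; "q": joint angles; "dq": joint speeds; "effort": joint torques, N m; "tool_pos": TCP position; "tool_rot": TCP orientation; "contact_force": force on the tool from outside, world axes, zero at the start; "wrist_torque": the same for the moment, N m; "opening": finger opening in m.
Only numpy, scipy, OpenCV 4.12 (cv2) and the standard library are available. Lean on these libraries where they do the work, as an engineer would, in place of code of your own. Each camera call takes 0.05 s, during which the arm holds its last target.

## Working session

There is one attempt and no reset: what is moved stays moved. The work goes in short steps, Python scripts to look and compute and a tool call to move; the robot and the scene stay as the last step left them, time stands still between calls to the robot, and variables do not carry over. Pictures are saved under pics/ and viewed, and the job is handed in when it is done.

Besides the shell and the picture viewer there is one more tool, called after ">>>" by a JSON object that holds its "op" and its "data". carry_out: Moves the arm, as the interface text tells. Shifts and turns lie within -1 to 1; 1 stands for 20 mm of shift or 0.1 rad of turn. Its arguments: {"type":"object","properties":{"increments":{"type":"array","items":{"type":"array"}},"squeeze":{"type":"number"}},"required":["increments"]}

```bash
mkdir -p pics; ls
python3 - <<'E'
from station import *
import cv2
for n in ("scene","top"):
    im,d=get_image(n); cv2.imwrite(f"pics/{n}0.png",im); print(n,get_calibration(n), d.min(), d.max())
print(get_obs())
E
```

```text
pics
scene {'fx': 380.609688173845, 'fy': 380.609688173845, 'cx': 324.6242890175344, 'cy': 203.48365226250672, 'k1': -0.029109497222566692, 'position': array([0.15598066, 0.44713167, 0.64959259]), 'orientation': array([-0.89058588,  2.44849723, -1.1436984 ])} 0.0 3.9999204
top {'fx': 499.36107462351805, 'fy': 499.36107462351805, 'cx': 310.0678165869928, 'cy': 205.5629788301464, 'k1': -0.01760052506369748, 'position': array([ 0.54594369, -0.1383132 ,  1.22368563]), 'orientation': array([-2.19118548,  2.17947523, -0.06079313])} 0.0 2.1226854
{'t': 0.1, 'q': array([-1.42801301e+00,  5.33014884e-02,  1.61417662e+00,  1.53424241e-05,
        1.47601176e+00, -1.18964103e-01]), 'dq': array([-0.00031598, -0.0017801 , -0.00195024, -0.00032981,  0.00092484,
       -0.00128228]), 'effort': array([ 3.05070471e-04, -3.94904387e+01, -3.71362996e+01, -2.30748556e-04,
        3.92031128e-03, -8.14605727e-06]), 'tool_pos': array([ 0.16171857, -0.603458  ,  0.40356715]), 'tool_rot': array([ 1.01556204,  1.32310408, -1.01333514]), 'contact_force': array([0.07241519, 0.00732931, 0.33837644]), 'wrist_torque': array([-0.01710351, -0.0349315 ,  0.00707826]), 'opening': 0.08560746865778962}
```

View pics/scene0.png

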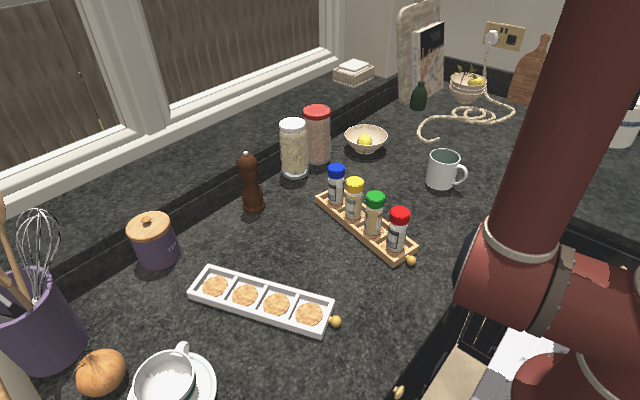

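View pics/top0.png

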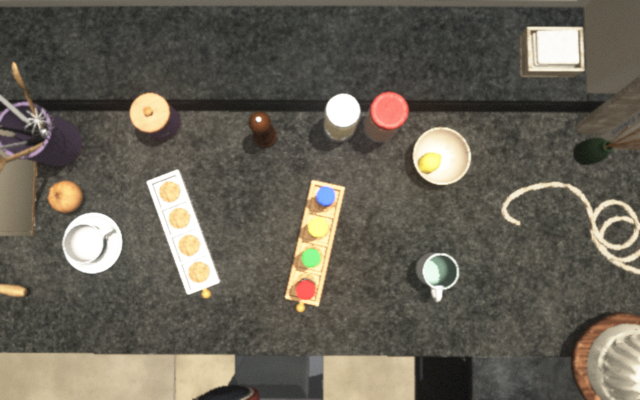

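The red jar stands next to the pale knob, top image (305,290), followed by green, yellow and blue. The white rack's knob is at (207,294), so red goes to the well at (170,190), green to (180,217), yellow to (190,245) and blue to (199,272).

```bash
cat > h.py <<'E'
from station import *
import cv2, numpy as np
from scipy.spatial.transform import Rotation as R
def ray(cal,uv):
    K=np.array([[cal['fx'],0,cal['cx']],[0,cal['fy'],cal['cy']],[0,0,1]])
    p=cv2.undistortPoints(np.array([[uv]],float),K,np.array([cal['k1'],0,0,0,0.]))[0,0]
    return R.from_rotvec(cal['orientation']).as_matrix()@np.array([p[0],p[1],1])
def onz(cam,uv,z):
    c=get_calibration(cam);r=ray(c,uv);return c['position']+r*(z-c['position'][2])/r[2]
def lids(cam):
    im,d=get_image(cam); hsv=cv2.cvtColor(im,cv2.COLOR_BGR2HSV); c=get_calibration(cam); out={}
    for n,(h,w) in dict(red=(0,6),yellow=(27,7),blue=(115,10),green=(65,14)).items():
        dh=np.abs((hsv[...,0].astype(int)-h+90)%180-90)
        m=((dh<=w)&(hsv[...,1]>150)&(hsv[...,2]>60)&(d>0)).astype(np.uint8)
        N,l,s,ce=cv2.connectedComponentsWithStats(m)
        res=[]
        for i in range(1,N):
            if s[i,4]<40: continue
            v,u=np.nonzero(l==i)
            P=np.array([c['position']+ray(c,(a,b))*d[b,a] for a,b in zip(u,v)])
            ztop=np.percentile(P[:,2],90)
            t=P[P[:,2]>ztop-.006]
            res.append((int(s[i,4]),ce[i].round(1).tolist(),round(float(ztop),4),((t.min(0)+t.max(0))/2).round(4).tolist(),t.mean(0).round(4).tolist(),np.ptp(t,axis=0).round(3).tolist()))
        out[n]=res
    return out
E
python3 - <<'E'
from h import *
for k,v in lids("top").items():
    for r in v:
        print(k,*r)
for q,z in (("white_rack",.0),("pale_rack",0),("pepper_mill",0),("tall_mug",0)):
    for r in tip_of("top",q)[:2]: print(q,round(r['p'],2),np.round(r['centre'],1),onz("top",r['centre'],z).round(4))
# white rack by mask
for q,z in (("white_rack",.024),("pale_rack",.024)):
    r=masks_of("top",q)[0]; m=r['region'].astype(np.uint8)
    m=cv2.morphologyEx(m,cv2.MORPH_OPEN,np.ones((13,13)))
    cs=max(cv2.findContours(m,0,2)[0],key=cv2.contourArea)
    box=cv2.boxPoints(cv2.minAreaRect(cs)); W=np.array([onz("top",b,z) for b in box]); print(q,W.round(4).tolist(),W.mean(0).round(4))
# corks
im,d=get_image("top");hsv=cv2.cvtColor(im,cv2.COLOR_BGR2HSV);c=get_calibration("top")
for uv in ((170,191),(180,217),(190,245),(199,272)):
    m=np.zeros(d.shape,np.uint8);cv2.circle(m,uv,14,1,-1);m&=((hsv[...,1]>60)).astype(np.uint8)
    v,u=np.nonzero(m); (cc,rr)=cv2.minEnclosingCircle(np.c_[u,v].astype(np.float32)); 
    print(uv,cc,rr,(u.mean(),v.mean()),onz("top",cc,.011).round(4),onz("top",(u.mean(),v.mean()),.011).round(4), np.median([ (c['position']+ray(c,(a,b))*d[b,a])[2] for a,b in zip(u,v)]))
E
```

```text
red 98 [382.9, 119.7] 0.164 [0.8128, -0.2963, 0.1626] [0.7998, -0.2862, 0.1622] [0.067, 0.073, 0.009]
red 291 [305.0, 289.5] 0.12 [0.4305, -0.1204, 0.1186] [0.4311, -0.1204, 0.1178] [0.039, 0.037, 0.009]
yellow 48 [422.3, 165.9] 0.0573 [0.7197, -0.3955, 0.056] [0.7172, -0.3921, 0.0546] [0.033, 0.022, 0.009]
white_rack 0.73 [185.9 231. ] [0.5596 0.176  0.    ]
pale_rack 0.86 [314.4 241.3] [ 0.5362 -0.1395  0.    ]
pepper_mill 0.94 [266.2 134.3] [ 0.8003 -0.0186  0.    ]
tall_mug 0.88 [431.4 274.2] [ 0.4579 -0.4246  0.    ]
white_rack [[0.6795, 0.2701, 0.024], [0.7103, 0.1882, 0.024], [0.4318, 0.0796, 0.024], [0.4016, 0.1602, 0.024]] [0.5558 0.1745 0.024 ]Traceback (most recent call last):
  File "<stdin>", line 11, in <module>
ValueError: max() iterable argument is empty
```

Run:
```python
from h import *
im,d=get_image("top");hsv=cv2.cvtColor(im,cv2.COLOR_BGR2HSV);c=get_calibration("top")
for uv in ((326,197),(318,228),(311,258),(305,289)): print(uv,hsv[uv[1],uv[0]],d[uv[1],uv[0]])
crop=im[160:320,140:350]; cv2.imwrite("pics/crop.png",cv2.resize(crop,None,fx=3.5,fy=3.5,interpolation=cv2.INTER_CUBIC))
P=[]
for uv in ((170,191),(180,217),(190,245),(199,272)):
    m=np.zeros(d.shape,np.uint8);cv2.circle(m,uv,14,1,-1);m&=((hsv[...,1]>60)&(hsv[...,2]>100)).astype(np.uint8)
    v,u=np.nonzero(m); (cc,rr)=cv2.minEnclosingCircle(np.c_[u,v].astype(np.float32)); 
    P.append(onz("top",cc,.011))
    print(uv,np.round(cc,1),rr,(u.mean().round(1),v.mean().round(1)),P[-1].round(4),onz("top",(u.mean(),v.mean()),.011).round(4), np.median([ (c['position']+ray(c,(a,b))*d[b,a])[2] for a,b in zip(u,v)]))
P=np.array(P);print(np.linalg.norm(np.diff(P,axis=0),axis=1),P.mean(0))
```

```text
(326, 197) [108 126 255] 1.1109093
(318, 228) [ 30  94 255] 1.1095676
(311, 258) [ 60 104 249] 1.1001958
(305, 289) [  2 162 255] 1.0958817
(170, 191) [169.3 191.4] 10.327625274658203 (np.float64(169.2), np.float64(191.4)) [0.656  0.2162 0.011 ] [0.6561 0.2163 0.011 ] 0.011142901434768149
(180, 217) [179. 218.] 10.440406799316406 (np.float64(178.8), np.float64(217.9)) [0.591  0.1908 0.011 ] [0.5914 0.1912 0.011 ] 0.011210720245748762
(190, 245) [188.9 245.1] 10.522287368774414 (np.float64(188.6), np.float64(244.8)) [0.5253 0.1651 0.011 ] [0.5259 0.1658 0.011 ] 0.011041731345446948
(199, 272) [198.4 271.8] 10.406275749206543 (np.float64(198.4), np.float64(271.8)) [0.4609 0.1408 0.011 ] [0.4611 0.1408 0.011 ] 0.010828297969028178
[0.06973627 0.0705543  0.06879159] [0.55829485 0.17821539 0.011     ]
```

View pics/crop.png

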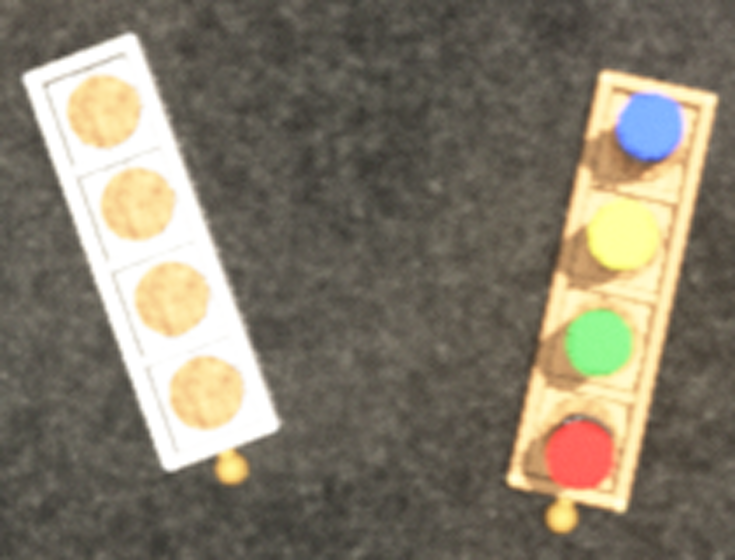

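```bash
cat >> h.py <<'E'
def tops(lo=.1,hi=.13,box=None):
    im,d=get_image("top");c=get_calibration("top")
    K=np.array([[c['fx'],0,c['cx']],[0,c['fy'],c['cy']],[0,0,1]])
    v,u=np.mgrid[0:400,0:640]; p=cv2.undistortPoints(np.c_[u.ravel(),v.ravel()].astype(float)[:,None],K,np.array([c['k1'],0,0,0,0.]))[:,0]
    W=c['position']+(np.c_[p,np.ones(len(p))]*d.ravel()[:,None])@R.from_rotvec(c['orientation']).as_matrix().T
    W=W.reshape(400,640,3)
    m=((W[...,2]>lo)&(W[...,2]<hi)&(d>0)).astype(np.uint8)
    N,l,s,ce=cv2.connectedComponentsWithStats(m)
    for i in range(1,N):
        if 120<s[i,4]<700:
            k=l==i; pts=np.c_[u[k],v[k]].astype(np.float32); cc,r=cv2.minEnclosingCircle(pts)
            col=np.median(im[k],axis=0)
            print(s[i,4],ce[i].round(1),np.round(cc,1),round(r,1),'BGR',col,'z',np.median(W[k][:,2]).round(4),'xy',onz("top",ce[i],np.median(W[k][:,2])).round(4), 'encl',onz("top",cc,.117).round(4))
E
python3 - <<'E'
from h import *
tops()
o=get_obs();M=R.from_rotvec(o['tool_rot']).as_matrix();print(M.round(3))
E
```

```text
383 [616.5 120.8] [615.  123.5] 26.2 BGR [72. 83. 93.] z 0.1148 xy [ 0.8116 -0.8194  0.1148] encl [ 0.8048 -0.8144  0.117 ]
334 [ 53.9 140.8] [ 40.5 136. ] 25.1 BGR [55. 48. 56.] z 0.115 xy [0.7604 0.4512 0.115 ] encl [0.7709 0.4815 0.117 ]
548 [  7.8 199. ] [  8.  197.5] 37.8 BGR [107. 129. 140.] z 0.1171 xy [0.6275 0.55   0.1171] encl [0.631  0.5498 0.117 ]
290 [325.9 195.3] [325.9 195.4] 9.6 BGR [255. 180. 131.] z 0.1177 xy [ 0.6393 -0.1644  0.1177] encl [ 0.6391 -0.1646  0.117 ]
286 [317.9 226.4] [317.9 226.5] 9.6 BGR [161. 255. 255.] z 0.1177 xy [ 0.57   -0.147   0.1177] encl [ 0.5699 -0.147   0.117 ]
293 [311.3 257.5] [311.3 257.5] 9.7 BGR [146. 249. 147.] z 0.1179 xy [ 0.5016 -0.1327  0.1179] encl [ 0.5015 -0.1328  0.117 ]
304 [306.  289.7] [305.6 289.7] 10.0 BGR [ 93. 100. 255.] z 0.1173 xy [ 0.4309 -0.1215  0.1173] encl [ 0.4309 -0.1207  0.117 ]
[[ 0.     0.966  0.259]
 [-0.     0.259 -0.966]
 [-1.    -0.     0.   ]]
```

>>> {"op": "carry_out", "data": {"increments": [[[0, 0, -0.6], [0.55, 1, 0], 1], [[0, 0, -0.6], [0.55, 1, 0], 1], [[0, 0, -0.6], [0.55, 1, 0], 1], [[0, 0, -0.6], [0.55, 1, 0], 1], [[0, 0, -0.6], [0.55, 1, 0], 1], [[0, 0, -0.6], [0.55, 1, 0], 1], [[0, 0, -0.6], [0.55, 1, 0], 1], [[0, 0, -0.6], [0.55, 1, 0], 1]], "squeeze": 40}}

```text
t: 1.35
tool_pos: [0.2507, -0.4397, 0.4051]
tool_rot: [1.384, 1.083, -1.386]
contact_force: [-0.1, -0.1, -0.4]
opening: 0.0853
```

>>> {"op": "carry_out", "data": {"increments": [[[0, 0, 0], [0.55, 1, 0], 1], [[0, 0, 0], [0.55, 1, 0], 1], [[0, 0, 0], [0.55, 1, 0], 1], [[0, 0, 0], [0.55, 1, 0], 1], [[0, 0, 0], [0.55, 1, 0], 1], [[0, 0, 0], [0.55, 1, 0], 1], [[0, 0, 0], [0.55, 1, 0], 1], [[0, 0, 0], [0.55, 1, 0], 1]]}}

```text
t: 2.15
tool_pos: [0.3412, -0.2723, 0.4066]
tool_rot: [1.385, 1.078, -1.387]
contact_force: [1.2, -1.0, 0.6]
opening: 0.0857
```

```bash
cat > st.py <<'E'
from h import *
import sys
T=dict(red=(.4309,-.121),green=(.5015,-.1327),yellow=(.570,-.147),blue=(.6392,-.1645),w4=(.656,.2162),w3=(.591,.191),w2=(.5256,.1655),w1=(.461,.1408))
o=get_obs();p=o['tool_pos'];M=R.from_rotvec(o['tool_rot']).as_matrix()
print('t',o['t'],'p',p.round(4),'f',o['contact_force'].round(1),'open',round(o['opening'],4),'q',o['q'].round(2))
yaw=np.degrees(np.arctan2(M[1,2],M[0,2])); print('yaw',yaw.round(2),'toolx',M[:,0].round(4))
if len(sys.argv)>1:
    n=sys.argv[1]; des=-102 if n in('red','green','yellow','blue') else -69
    z=float(sys.argv[2]) if len(sys.argv)>2 else .25
    # aim grasp point
    g=p+M[:,0]*.155
    print('units',((np.r_[T[n],z]-np.r_[g[:2],p[2]])/.02).round(2),'turn units',np.round(np.radians(des-yaw)/.1,2),'tilt fix units',(np.cross(M[:,0],[0,0,-1])/.1).round(2))
E
python3 st.py red
```

```text
t 2.15 p [ 0.3412 -0.2723  0.4066] f [ 1.2 -1.   0.6] open 0.0857 q [-0.84 -0.43  2.03 -0.    1.54  0.97]
yaw -104.02 toolx [ 0.0026 -0.0048 -1.    ]
units [ 4.46  7.6  -7.83] turn units 0.35 tilt fix units [0.05 0.03 0.  ]
```

>>> {"op": "carry_out", "data": {"increments": [[[0, 0, 0.2], [0.56, 0.95, 0], 1], [[0, 0, 0.15], [0.56, 0.95, 0], 1], [[0, 0, 0], [0.56, 0.95, 0], 1], [[0, 0, 0], [0.56, 0.95, 0], 1], [[0, 0, 0], [0.56, 0.95, 0], 1], [[0, 0, 0], [0.56, 0.95, 0], 1], [[0, 0, 0], [0.56, 0.95, 0], 1], [[0, 0, 0], [0.45, 0.8, 0], 1]]}}

```text
t: 2.95
tool_pos: [0.4311, -0.1158, 0.4086]
tool_rot: [1.359, 1.092, -1.358]
contact_force: [0.1, -0.9, -0.1]
opening: 0.0849
```

```bash
python3 st.py red
```

```text
t 2.95 p [ 0.4311 -0.1158  0.4086] f [ 0.1 -0.9 -0.1] open 0.0849 q [-0.43 -0.4   2.01 -0.    1.53  1.35]
yaw -101.92 toolx [ 0.0075 -0.0078 -0.9999]
units [-0.07 -0.2  -7.93] turn units -0.01 tilt fix units [0.08 0.07 0.  ]
```

>>> {"op": "carry_out", "data": {"increments": [[[0.08, 0.07, 0], [-0.1, -0.2, -1], 1], [[0, 0, 0], [0, 0, -1], 1], [[0, 0, 0], [0, 0, -1], 1], [[0, 0, 0], [0, 0, -1], 1], [[0, 0, 0], [0, 0, -1], 1], [[0, 0, 0], [0, 0, -1], 1], [[0, 0, 0], [0, 0, 0], 1]]}}

```text
t: 3.65
tool_pos: [0.4255, -0.1206, 0.2787]
tool_rot: [1.357, 1.109, -1.363]
contact_force: [-0.7, 0.2, -0.5]
opening: 0.0857
```

```bash
python3 st.py red; python3 -c "
from h import *
im,d=get_image('scene');cv2.imwrite('pics/s1.png',im)"
```

```text
t 3.65 p [ 0.4255 -0.1206  0.2787] f [-0.7  0.2 -0.5] open 0.0857 q [-0.44 -0.29  2.14 -0.    1.29  1.33]
yaw -101.77 toolx [-4.9e-03  8.0e-04 -1.0e+00]
units [ 0.31 -0.02 -1.43] turn units -0.04 tilt fix units [-0.01 -0.05 -0.  ]
```

View pics/s1.png

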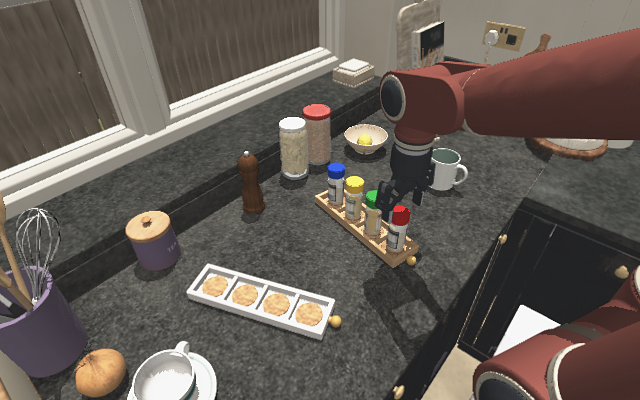

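The gripper stands above the red jar (scene 400,215), with its fingers on either side of it across the row.

>>> {"op": "carry_out", "data": {"increments": [[[0, -0.05, 0], [0.3, 0, 0], 1], [[0, 0, 0], [0, 0, -0.7], 1], [[0, 0, 0], [0.05, 0, -0.7], 1], [[0, 0, 0], [0, 0, 0], 1]]}}

```text
t: 4.1
tool_pos: [0.4346, -0.1224, 0.2539]
tool_rot: [1.362, 1.096, -1.354]
contact_force: [-0.2, 0.9, 0.2]
opening: 0.0854
```

```bash
python3 st.py red
```

```text
t 4.1 p [ 0.4346 -0.1224  0.2539] f [-0.2  0.9  0.2] open 0.0854 q [-0.44 -0.23  2.14  0.    1.22  1.34]
yaw -101.84 toolx [ 0.0089 -0.0035 -1.    ]
units [-0.25  0.1  -0.2 ] turn units -0.03 tilt fix units [0.04 0.09 0.  ]
```

>>> {"op": "carry_out", "data": {"increments": [[[0, 0.05, 0], [-0.15, 0.05, -0.15], 1], [[0, 0, 0], [0, 0, 0], 0], [[0, 0, 0], [0, 0, 0], 0], [[0, 0, 0], [0, 0, 0], 0], [[0, 0, 0], [0, 0, 0], 0], [[0, 0, 0], [0, 0, 0], 0], [[0, 0, 0], [0, 0, 0], 0]], "squeeze": 40}}

```text
t: 4.8
tool_pos: [0.4322, -0.1216, 0.2531]
tool_rot: [1.359, 1.095, -1.355]
contact_force: [-0.2, 0.3, -1.3]
opening: 0.0397
```

```bash
python3 st.py w4 .33
```

```text
t 4.8 p [ 0.4322 -0.1216  0.2531] f [-0.2  0.3 -1.3] open 0.0397 q [-0.44 -0.24  2.15 -0.    1.22  1.34]
yaw -101.8 toolx [ 0.0074 -0.0055 -1.    ]
units [11.13 16.93  3.84] turn units 5.73 tilt fix units [0.05 0.07 0.  ]
```

>>> {"op": "carry_out", "data": {"increments": [[[0, 0, 0], [0, 0, 0.7], 0], [[0, 0, 0], [0, 0, 1], 0], [[0, 0, 0], [0, 0, 1], 0], [[0, 0, 0], [0, 0, 1], 0], [[0, 0, 0], [0, 0, 0.4], 0]]}}

```text
t: 5.3
tool_pos: [0.4311, -0.1211, 0.3392]
tool_rot: [1.359, 1.099, -1.358]
contact_force: [0.3, -0.2, -1.4]
opening: 0.0398
```

```bash
python3 st.py w4 .33; python3 -c "
from h import *
im,d=get_image('scene');cv2.imwrite('pics/s2.png',im)"
```

```text
t 5.3 p [ 0.4311 -0.1211  0.3392] f [ 0.3 -0.2 -1.4] open 0.0398 q [-0.44 -0.35  2.08 -0.    1.4   1.34]
yaw -101.8 toolx [ 0.004  -0.0039 -1.    ]
units [11.22 16.9  -0.46] turn units 5.72 tilt fix units [0.04 0.04 0.  ]
```

View pics/s2.png

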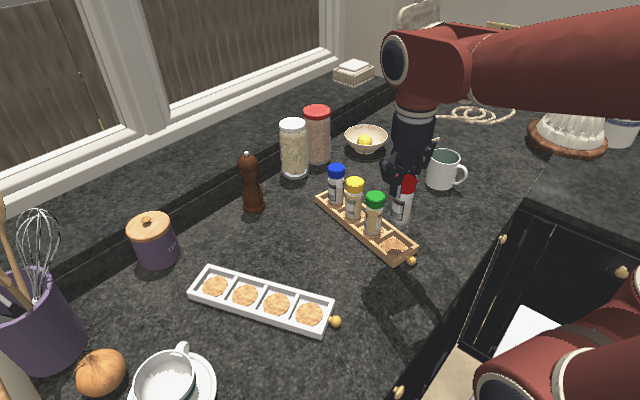

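The red jar is held and lifted, at (403,200) in the scene picture, clear of the rack. Next I carry it across.

>>> {"op": "carry_out", "data": {"increments": [[[0, 0, 0.35], [0.66, 1, 0], 0], [[0, 0, 0.35], [0.66, 1, 0], 0], [[0, 0, 0.35], [0.66, 1, 0], 0], [[0, 0, 0.35], [0.66, 1, 0], 0], [[0, 0, 0.35], [0.66, 1, 0], 0], [[0, 0, 0.35], [0.66, 1, 0], 0], [[0, 0, 0.35], [0.66, 1, 0], 0], [[0, 0, 0.35], [0.66, 1, 0], 0]]}}

```text
t: 6.15
tool_pos: [0.5379, 0.0433, 0.3364]
tool_rot: [1.148, 1.242, -1.151]
contact_force: [0.2, -0.2, -1.4]
opening: 0.0395
```

>>> {"op": "carry_out", "data": {"increments": [[[0, 0, 0.35], [0.66, 1, 0], 0], [[0, 0, 0.35], [0.66, 1, 0], 0], [[0, 0, 0.35], [0.66, 1, 0], 0], [[0, 0, 0.35], [0.66, 1, 0], 0], [[0, 0, 0.35], [0.66, 1, 0], 0], [[0, 0, 0.35], [0.66, 1, 0], 0], [[0, 0, 0.35], [0.66, 1, 0], 0], [[0, 0, 0.2], [0.5, 0.6, 0], 0]]}}

```text
t: 6.95
tool_pos: [0.6423, 0.2032, 0.3277]
tool_rot: [0.933, 1.362, -0.951]
contact_force: [0.7, -0.8, -0.8]
opening: 0.0396
```

```bash
python3 st.py w4 .33
```

```text
t 6.95 p [0.6423 0.2032 0.3277] f [ 0.7 -0.8 -0.8] open 0.0396 q [ 0.2   0.22  1.56 -0.    1.37  1.41]
yaw -69.48 toolx [-0.0102 -0.0063 -0.9999]
units [0.76 0.7  0.11] turn units 0.08 tilt fix units [ 0.06 -0.1   0.  ]
```

>>> {"op": "carry_out", "data": {"increments": [[[0.06, -0.1, 0.08], [0.65, 0.6, 0], 0], [[0, 0, 0], [0.05, 0.1, -0.4], 0], [[0, 0, 0], [0, 0, -0.8], 0], [[0, 0, 0], [0, 0, -0.8], 0], [[0, 0, 0], [0, 0, -0.6], 0], [[0, 0, 0], [0, 0, 0], 0]]}}

```text
t: 7.55
tool_pos: [0.6546, 0.2176, 0.2648]
tool_rot: [0.928, 1.368, -0.943]
contact_force: [0.5, 0.2, -1.5]
opening: 0.0396
```

```bash
python3 st.py w4 .254;  python3 -c "
from h import *
im,d=get_image('scene');cv2.imwrite('pics/s3.png',im)"
```

```text
t 7.55 p [0.6546 0.2176 0.2648] f [ 0.5  0.2 -1.5] open 0.0396 q [ 0.21  0.32  1.55 -0.    1.28  1.42]
yaw -68.95 toolx [-0.0109 -0.0032 -0.9999]
units [ 0.16 -0.04 -0.54] turn units -0.01 tilt fix units [ 0.03 -0.11  0.  ]
```

View pics/s3.png

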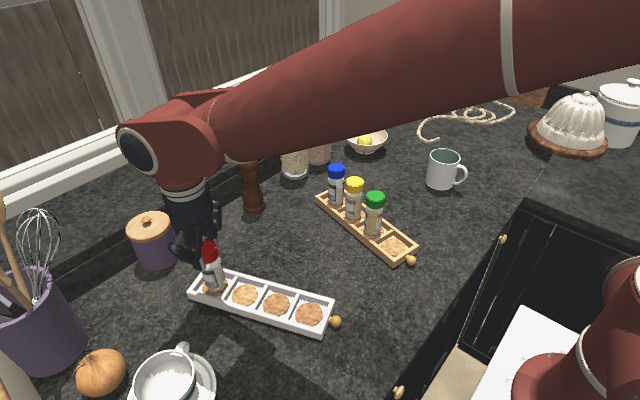

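The red jar hangs just above its cork at (215,288), well centred. I lower it gently.

>>> {"op": "carry_out", "data": {"increments": [[[0, -0.1, 0], [0.1, 0, -0.25], 0], [[0, 0, 0], [0, 0, -0.25], 0], [[0, 0, 0], [0, 0, 0], 0]]}}

```text
t: 7.9
tool_pos: [0.6573, 0.2171, 0.2564]
tool_rot: [0.934, 1.356, -0.935]
contact_force: [-0.0, -1.1, -1.1]
opening: 0.0397
```

```bash
python3 st.py w4 .254
```

```text
t 7.9 p [0.6573 0.2171 0.2564] f [-0.  -1.1 -1.1] open 0.0397 q [ 0.21  0.33  1.56 -0.    1.25  1.42]
yaw -69.0 toolx [ 0.0034 -0.0027 -1.    ]
units [-0.09 -0.02 -0.12] turn units -0.0 tilt fix units [0.03 0.03 0.  ]
```

>>> {"op": "carry_out", "data": {"increments": [[[0, 0, 0], [-0.05, 0, -0.15], 0], [[0, 0, 0], [0, 0, 0], 0]]}}

```text
t: 8.1
tool_pos: [0.6566, 0.2171, 0.2541]
tool_rot: [0.935, 1.355, -0.934]
contact_force: [0.4, 0.0, -0.3]
opening: 0.0394
```

```bash
python3 st.py w4 .254
```

```text
t 8.1 p [0.6566 0.2171 0.2541] f [ 0.4  0.  -0.3] open 0.0394 q [ 0.21  0.33  1.56 -0.    1.25  1.42]
yaw -69.0 toolx [ 0.005  -0.0023 -1.    ]
units [-0.07 -0.03 -0.01] turn units -0.0 tilt fix units [0.02 0.05 0.  ]
```

The weight has gone from the wrist (-1.4 to -0.3 N), so the jar rests on the cork. Release and lift.

>>> {"op": "carry_out", "data": {"increments": [[[0, 0, 0], [0, 0, 0], 1], [[0, 0, 0], [0, 0, 0], 1], [[0, 0, 0], [0, 0, 0], 1], [[0, 0, 0], [0, 0, 0], 1], [[0, 0, 0], [0, 0, 0.7], 1], [[0, 0, 0], [0, 0, 1], 1], [[0, 0, 0], [0, 0, 1], 1], [[0, 0, 0], [0, 0, 1], 1]]}}

```text
t: 8.9
tool_pos: [0.656, 0.2171, 0.3313]
tool_rot: [0.933, 1.357, -0.935]
contact_force: [0.4, -0.0, -0.6]
opening: 0.0851
```

```bash
python3 st.py green .33;  python3 -c "
from h import *
im,d=get_image('scene');cv2.imwrite('pics/s4.png',im)"
```

```text
t 8.9 p [0.656  0.2171 0.3313] f [ 0.4 -0.  -0.6] open 0.0851 q [ 0.21  0.25  1.51 -0.    1.37  1.42]
yaw -68.99 toolx [ 0.0022 -0.0029 -1.    ]
units [ -7.74 -17.47  -0.06] turn units -5.76 tilt fix units [0.03 0.02 0.  ]
```

View pics/s4.png

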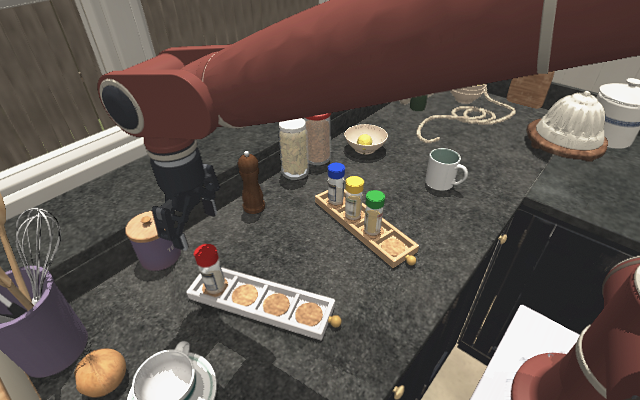

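The red jar stands upright in the far well (210,270). On to green.

>>> {"op": "carry_out", "data": {"increments": [[[0, 0, -0.34], [-0.45, -1, 0.1], 1], [[0, 0, -0.34], [-0.45, -1, 0.1], 1], [[0, 0, -0.34], [-0.45, -1, 0], 1], [[0, 0, -0.34], [-0.45, -1, 0], 1], [[0, 0, -0.34], [-0.45, -1, 0], 1], [[0, 0, -0.34], [-0.45, -1, 0], 1], [[0, 0, -0.34], [-0.45, -1, 0], 1], [[0, 0, -0.34], [-0.45, -1, 0], 1]]}}

```text
t: 9.75
tool_pos: [0.5837, 0.0547, 0.3498]
tool_rot: [1.151, 1.228, -1.129]
contact_force: [0.2, -0.9, 0.6]
opening: 0.0854
```

>>> {"op": "carry_out", "data": {"increments": [[[0, 0, -0.34], [-0.45, -1, 0], 1], [[0, 0, -0.34], [-0.45, -1, 0], 1], [[0, 0, -0.34], [-0.45, -1, 0], 1], [[0, 0, -0.34], [-0.45, -1, 0], 1], [[0, 0, -0.34], [-0.45, -1, 0], 1], [[0, 0, -0.34], [-0.45, -1, 0], 1], [[0, 0, -0.34], [-0.45, -1, 0], 1], [[0, 0, -0.34], [-0.3, -0.8, 0], 1]]}}

```text
t: 10.55
tool_pos: [0.5109, -0.1077, 0.3548]
tool_rot: [1.357, 1.079, -1.332]
contact_force: [0.8, -0.4, 0.3]
opening: 0.0854
```

```bash
python3 st.py green .25
```

```text
t 10.55 p [ 0.5109 -0.1077  0.3548] f [ 0.8 -0.4  0.3] open 0.0854 q [-0.35 -0.17  1.91 -0.    1.37  1.42]
yaw -101.18 toolx [ 0.0303 -0.014  -0.9994]
units [-0.7  -1.14 -5.24] turn units -0.14 tilt fix units [0.14 0.3  0.  ]
```

>>> {"op": "carry_out", "data": {"increments": [[[0.14, 0.3, -0.14], [-0.45, -0.9, 0], 1], [[0, 0, 0], [-0.05, -0.3, 0], 1], [[0, 0, 0], [0, 0, -0.8], 1], [[0, 0, 0], [0, 0, -1], 1], [[0, 0, 0], [0, 0, -0.9], 1], [[0, 0, 0], [0, 0, 0], 1]]}}

```text
t: 11.15
tool_pos: [0.5003, -0.1324, 0.2992]
tool_rot: [1.366, 1.096, -1.358]
contact_force: [-1.5, -0.1, -0.2]
opening: 0.0852
```

```bash
python3 st.py green .25
```

```text
t 11.15 p [ 0.5003 -0.1324  0.2992] f [-1.5 -0.1 -0.2] open 0.0852 q [-0.4  -0.12  1.96  0.    1.29  1.38]
yaw -102.1 toolx [ 0.0065 -0.0014 -1.    ]
units [ 0.01 -0.   -2.46] turn units 0.02 tilt fix units [0.01 0.06 0.  ]
```

>>> {"op": "carry_out", "data": {"increments": [[[0, 0.05, 0], [0.03, 0, -0.8], 1], [[0, 0, 0], [0, 0, -0.8], 1], [[0, 0, 0], [0, 0, -0.7], 1], [[0, 0, 0], [0, 0, 0], 1]]}}

```text
t: 11.55
tool_pos: [0.5016, -0.1305, 0.2497]
tool_rot: [1.361, 1.101, -1.36]
contact_force: [-0.5, 0.4, -1.0]
opening: 0.0852
```

```bash
python3 st.py green .25
```

```text
t 11.55 p [ 0.5016 -0.1305  0.2497] f [-0.5  0.4 -1. ] open 0.0852 q [-0.4  -0.05  1.99 -0.    1.2   1.38]
yaw -101.93 toolx [ 0.0021 -0.0013 -1.    ]
units [-0.02 -0.1   0.01] turn units -0.01 tilt fix units [0.01 0.02 0.  ]
```

>>> {"op": "carry_out", "data": {"increments": [[[0, 0, 0], [0, -0.08, 0], 0], [[0, 0, 0], [0, 0, 0], 0], [[0, 0, 0], [0, 0, 0], 0], [[0, 0, 0], [0, 0, 0], 0], [[0, 0, 0], [0, 0, 0], 0], [[0, 0, 0], [0, 0, 0], 0]]}}

```text
t: 12.15
tool_pos: [0.5025, -0.1324, 0.2517]
tool_rot: [1.362, 1.098, -1.357]
contact_force: [0.5, -0.4, -1.6]
opening: 0.0399
```

>>> {"op": "carry_out", "data": {"increments": [[[0, 0, 0], [0, 0, 0.7], 0], [[0, 0, 0], [0, 0, 1], 0], [[0, 0, 0], [0, 0, 1], 0], [[0, 0, 0], [0, 0, 1], 0], [[0, 0, 0], [0, 0, 0.4], 0]]}}

```text
t: 12.65
tool_pos: [0.5013, -0.1319, 0.3378]
tool_rot: [1.361, 1.101, -1.359]
contact_force: [0.9, 0.9, -0.5]
opening: 0.0398
```

```bash
python3 st.py w3 .33
```

```text
t 12.65 p [ 0.5013 -0.1319  0.3378] f [ 0.9  0.9 -0.5] open 0.0398 q [-0.4  -0.16  1.93 -0.    1.37  1.38]
yaw -101.92 toolx [ 0.0023 -0.0012 -1.    ]
units [ 4.47 16.15 -0.39] turn units 5.75 tilt fix units [0.01 0.02 0.  ]
```

>>> {"op": "carry_out", "data": {"increments": [[[0, 0, 0.37], [0.28, 1, 0], 0], [[0, 0, 0.37], [0.28, 1, 0], 0], [[0, 0, 0.37], [0.28, 1, 0], 0], [[0, 0, 0.37], [0.28, 1, 0], 0], [[0, 0, 0.37], [0.28, 1, 0], 0], [[0, 0, 0.37], [0.28, 1, 0], 0], [[0, 0, 0.37], [0.28, 1, 0], 0], [[0, 0, 0.37], [0.28, 1, 0], 0]]}}

```text
t: 13.45
tool_pos: [0.5466, 0.0318, 0.3426]
tool_rot: [1.142, 1.245, -1.134]
contact_force: [0.3, -1.0, -1.2]
opening: 0.0395
```

>>> {"op": "carry_out", "data": {"increments": [[[0, 0, 0.37], [0.28, 1, 0], 0], [[0, 0, 0.37], [0.28, 1, 0], 0], [[0, 0, 0.37], [0.28, 1, 0], 0], [[0, 0, 0.37], [0.28, 1, 0], 0], [[0, 0, 0.37], [0.28, 1, 0], 0], [[0, 0, 0.37], [0.28, 1, 0], 0], [[0, 0, 0.37], [0.28, 1, 0], 0], [[0, 0, 0.2], [0.28, 0.6, 0], 0]]}}

```text
t: 14.25
tool_pos: [0.5915, 0.1914, 0.3423]
tool_rot: [0.921, 1.363, -0.916]
contact_force: [0.2, -0.1, -1.0]
opening: 0.0396
```

```bash
python3 st.py w3 .254
```

```text
t 14.25 p [0.5915 0.1914 0.3423] f [ 0.2 -0.1 -1. ] open 0.0396 q [ 0.19  0.09  1.68 -0.    1.37  1.38]
yaw -67.82 toolx [ 0.0052  0.     -1.    ]
units [-0.07 -0.02 -4.42] turn units -0.21 tilt fix units [-0.    0.05  0.  ]
```

>>> {"op": "carry_out", "data": {"increments": [[[0, 0, -0.1], [0, 0, -0.7], 0], [[0, 0, -0.1], [0, 0, -1], 0], [[0, 0, 0], [0, 0, -1], 0], [[0, 0, 0], [0, 0, -0.9], 0], [[0, 0, 0], [0, 0, 0], 0]]}}

```text
t: 14.75
tool_pos: [0.5907, 0.19, 0.2645]
tool_rot: [0.936, 1.356, -0.938]
contact_force: [-0.6, -0.3, -2.3]
opening: 0.0397
```

```bash
python3 st.py w3 .254
```

```text
t 14.75 p [0.5907 0.19   0.2645] f [-0.6 -0.3 -2.3] open 0.0397 q [ 0.19  0.16  1.74 -0.    1.24  1.4 ]
yaw -69.19 toolx [ 0.0024 -0.0028 -1.    ]
units [-0.    0.07 -0.52] turn units 0.03 tilt fix units [0.03 0.02 0.  ]
```

>>> {"op": "carry_out", "data": {"increments": [[[0, 0, 0], [0, 0.05, -0.3], 0], [[0, 0, 0], [0, 0, -0.25], 0], [[0, 0, 0], [0, 0, -0.15], 0], [[0, 0, 0], [0, 0, 0], 0]]}}

```text
t: 15.15
tool_pos: [0.5915, 0.1898, 0.2517]
tool_rot: [0.939, 1.353, -0.938]
contact_force: [-0.8, -1.4, -1.5]
opening: 0.0395
```

```bash
python3 st.py w3 .252
```

```text
t 15.15 p [0.5915 0.1898 0.2517] f [-0.8 -1.4 -1.5] open 0.0395 q [ 0.19  0.18  1.74 -0.    1.22  1.4 ]
yaw -69.34 toolx [ 0.0051 -0.0029 -1.    ]
units [-0.06  0.08  0.02] turn units 0.06 tilt fix units [0.03 0.05 0.  ]
```

>>> {"op": "carry_out", "data": {"increments": [[[0, 0, 0], [0, 0, -0.05], 0], [[0, 0, 0], [0, 0, 0], 1], [[0, 0, 0], [0, 0, 0], 1], [[0, 0, 0], [0, 0, 0], 1], [[0, 0, 0], [0, 0, 0], 1], [[0, 0, 0], [0, 0, 0.7], 1], [[0, 0, 0], [0, 0, 1], 1], [[0, 0, 0], [0, 0, 1], 1]]}}

```text
t: 15.95
tool_pos: [0.5913, 0.1898, 0.3068]
tool_rot: [0.938, 1.354, -0.94]
contact_force: [0.5, 0.1, 1.2]
opening: 0.085
```

>>> {"op": "carry_out", "data": {"increments": [[[0, 0, 0], [0, 0, 1], 1], [[0, 0, 0], [0, 0, 0.5], 1]]}}

```text
t: 16.15
tool_pos: [0.5917, 0.1899, 0.342]
tool_rot: [0.941, 1.35, -0.936]
contact_force: [0.1, -0.1, 0.3]
opening: 0.0851
```

```bash
python3 st.py yellow .33;  python3 -c "
from h import *
im,d=get_image('scene');cv2.imwrite('pics/s5.png',im)"
```

```text
t 16.15 p [0.5917 0.1899 0.342 ] f [ 0.1 -0.1  0.3] open 0.0851 q [ 0.19  0.09  1.68 -0.    1.36  1.4 ]
yaw -69.34 toolx [ 0.0081 -0.0025 -1.    ]
units [ -1.15 -16.82  -0.6 ] turn units -5.7 tilt fix units [0.02 0.08 0.  ]
```

View pics/s5.png

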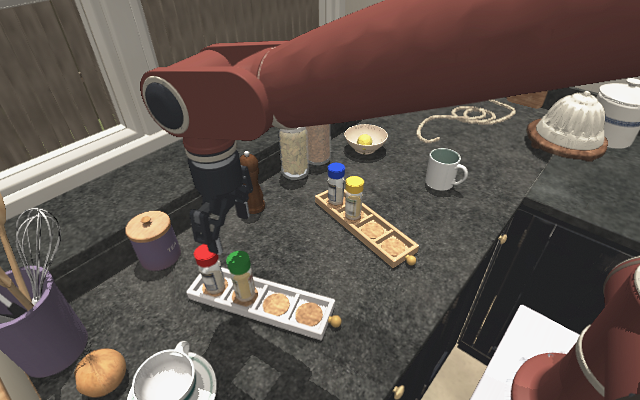

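The red jar (210,270) and the green jar (240,278) stand upright in wells 4 and 3. Yellow next.

>>> {"op": "carry_out", "data": {"increments": [[[0, 0.05, -0.35], [-0.06, -1, 0], 1], [[0, 0, -0.35], [-0.06, -1, 0], 1], [[0, 0, -0.35], [-0.06, -1, 0], 1], [[0, 0, -0.35], [-0.06, -1, 0], 1], [[0, 0, -0.35], [-0.06, -1, 0], 1], [[0, 0, -0.35], [-0.06, -1, 0], 1], [[0, 0, -0.35], [-0.06, -1, 0], 1], [[0, 0, -0.35], [-0.06, -1, 0], 1]]}}

```text
t: 17.0
tool_pos: [0.5807, 0.0268, 0.3428]
tool_rot: [1.154, 1.239, -1.153]
contact_force: [0.1, -0.3, 0.5]
opening: 0.0857
```

>>> {"op": "carry_out", "data": {"increments": [[[0, 0, -0.35], [-0.06, -1, 0], 1], [[0, 0, -0.35], [-0.06, -1, 0], 1], [[0, 0, -0.35], [-0.06, -1, 0], 1], [[0, 0, -0.35], [-0.06, -1, 0], 1], [[0, 0, -0.35], [-0.06, -1, 0], 1], [[0, 0, -0.35], [-0.06, -1, 0], 1], [[0, 0, -0.35], [-0.06, -1, 0], 1], [[0, 0, -0.35], [-0.06, -1, 0], 1]]}}

```text
t: 17.8
tool_pos: [0.5686, -0.1396, 0.3387]
tool_rot: [1.365, 1.1, -1.371]
contact_force: [-0.3, 0.9, 0.3]
opening: 0.0852
```

```bash
python3 st.py yellow .25
```

```text
t 17.8 p [ 0.5686 -0.1396  0.3387] f [-0.3  0.9  0.3] open 0.0852 q [-0.37  0.01  1.77 -0.    1.37  1.42]
yaw -102.47 toolx [-0.0035 -0.0013 -1.    ]
units [ 0.1  -0.36 -4.43] turn units 0.08 tilt fix units [ 0.01 -0.04  0.  ]
```

>>> {"op": "carry_out", "data": {"increments": [[[0, -0.04, 0.08], [0.08, -0.3, 0], 1], [[0, 0, 0], [0, 0, -0.6], 1], [[0, 0, 0], [0, 0, -1], 1], [[0, 0, 0], [0, 0, -0.8], 1], [[0, 0, 0], [0, 0, 0], 1]]}}

```text
t: 18.3
tool_pos: [0.5695, -0.1455, 0.2859]
tool_rot: [1.361, 1.105, -1.362]
contact_force: [0.2, 0.8, -0.1]
opening: 0.0852
```

```bash
python3 st.py yellow .25
```

```text
t 18.3 p [ 0.5695 -0.1455  0.2859] f [ 0.2  0.8 -0.1] open 0.0852 q [-0.38  0.07  1.8   0.    1.27  1.4 ]
yaw -101.95 toolx [-1.2e-03  6.0e-04 -1.0e+00]
units [ 0.03 -0.08 -1.79] turn units -0.01 tilt fix units [-0.01 -0.01 -0.  ]
```

>>> {"op": "carry_out", "data": {"increments": [[[0, 0, 0], [0.03, -0.05, -0.7], 1], [[0, 0, 0], [0, 0, -0.7], 1], [[0, 0, 0], [0, 0, -0.45], 1], [[0, 0, 0], [0, 0, 0], 1]]}}

```text
t: 18.7
tool_pos: [0.5702, -0.145, 0.2453]
tool_rot: [1.359, 1.107, -1.361]
contact_force: [-0.4, 0.8, -0.6]
opening: 0.0853
```

```bash
python3 st.py yellow .25
```

```text
t 18.7 p [ 0.5702 -0.145   0.2453] f [-0.4  0.8 -0.6] open 0.0853 q [-0.38  0.12  1.82  0.    1.2   1.4 ]
yaw -101.81 toolx [-0.002   0.0013 -1.    ]
units [ 0.01 -0.11  0.24] turn units -0.03 tilt fix units [-0.01 -0.02 -0.  ]
```

>>> {"op": "carry_out", "data": {"increments": [[[0, 0, 0], [0, -0.08, 0.22], 1], [[0, 0, 0], [0, 0, 0], 0], [[0, 0, 0], [0, 0, 0], 0], [[0, 0, 0], [0, 0, 0], 0], [[0, 0, 0], [0, 0, 0], 0], [[0, 0, 0], [0, 0, 0], 0], [[0, 0, 0], [0, 0, 0], 0]]}}

```text
t: 19.4
tool_pos: [0.571, -0.1473, 0.2524]
tool_rot: [1.36, 1.103, -1.358]
contact_force: [-0.7, -0.0, -1.2]
opening: 0.0394
```

>>> {"op": "carry_out", "data": {"increments": [[[0, 0, 0], [0, 0, 0.7], 0], [[0, 0, 0], [0, 0, 1], 0], [[0, 0, 0], [0, 0, 1], 0], [[0, 0, 0], [0, 0, 1], 0], [[0, 0, 0], [0, 0, 0.4], 0]]}}

```text
t: 19.9
tool_pos: [0.5697, -0.1466, 0.3374]
tool_rot: [1.359, 1.108, -1.361]
contact_force: [-0.3, -0.1, -1.0]
opening: 0.0396
```

```bash
python3 st.py w2 .33
```

```text
t 19.9 p [ 0.5697 -0.1466  0.3374] f [-0.3 -0.1 -1. ] open 0.0396 q [-0.38  0.02  1.76  0.    1.36  1.4 ]
yaw -101.82 toolx [-0.003   0.0018 -1.    ]
units [-2.18 15.59 -0.37] turn units 5.73 tilt fix units [-0.02 -0.03 -0.  ]
```

>>> {"op": "carry_out", "data": {"increments": [[[0, 0, 0.36], [-0.135, 1, 0], 0], [[0, 0, 0.36], [-0.135, 1, 0], 0], [[0, 0, 0.36], [-0.135, 1, 0], 0], [[0, 0, 0.36], [-0.135, 1, 0], 0], [[0, 0, 0.36], [-0.135, 1, 0], 0], [[0, 0, 0.36], [-0.135, 1, 0], 0], [[0, 0, 0.36], [-0.135, 1, 0], 0], [[0, 0, 0.36], [-0.135, 1, 0], 0]]}}

```text
t: 20.7
tool_pos: [0.5453, 0.0209, 0.3382]
tool_rot: [1.137, 1.256, -1.14]
contact_force: [0.2, -0.2, -1.4]
opening: 0.0401
```

>>> {"op": "carry_out", "data": {"increments": [[[0, 0, 0.36], [-0.135, 1, 0], 0], [[0, 0, 0.36], [-0.135, 1, 0], 0], [[0, 0, 0.36], [-0.135, 1, 0], 0], [[0, 0, 0.36], [-0.135, 1, 0], 0], [[0, 0, 0.36], [-0.135, 1, 0], 0], [[0, 0, 0.36], [-0.135, 1, 0], 0], [[0, 0, 0.36], [-0.135, 0.8, 0], 0], [[0, 0, 0.1], [-0.1, 0.3, 0], 0]]}}

```text
t: 21.5
tool_pos: [0.5177, 0.1752, 0.3336]
tool_rot: [0.918, 1.376, -0.932]
contact_force: [-0.3, 0.7, -1.8]
opening: 0.0398
```

```bash
python3 st.py w2 .254
```

```text
t 21.5 p [0.5177 0.1752 0.3336] f [-0.3  0.7 -1.8] open 0.0398 q [ 0.19 -0.08  1.86  0.    1.37  1.38]
yaw -68.13 toolx [-0.0123 -0.0014 -0.9999]
units [ 0.49 -0.48 -3.98] turn units -0.15 tilt fix units [ 0.01 -0.12  0.  ]
```

>>> {"op": "carry_out", "data": {"increments": [[[0, -0.12, -0.15], [0.45, -0.45, 0], 0], [[0, 0, 0], [0, 0, -0.7], 0], [[0, 0, 0], [0, 0, -1], 0], [[0, 0, 0], [0, 0, -0.9], 0], [[0, 0, 0], [0, 0, -0.4], 0], [[0, 0, 0], [0, 0, 0], 0]]}}

```text
t: 22.1
tool_pos: [0.5262, 0.1637, 0.2677]
tool_rot: [0.935, 1.359, -0.941]
contact_force: [0.6, -0.4, -1.3]
opening: 0.0397
```

```bash
python3 st.py w2 .2524
```

```text
t 22.1 p [0.5262 0.1637 0.2677] f [ 0.6 -0.4 -1.3] open 0.0397 q [ 0.17  0.    1.9  -0.    1.24  1.38]
yaw -69.21 toolx [-0.0023 -0.0033 -1.    ]
units [-0.01  0.11 -0.76] turn units 0.04 tilt fix units [ 0.03 -0.02  0.  ]
```

>>> {"op": "carry_out", "data": {"increments": [[[0, 0, 0], [0, 0.1, -0.35], 0], [[0, 0, 0], [0, 0, -0.35], 0], [[0, 0, 0], [0, 0, -0.15], 0], [[0, 0, 0], [0, 0, 0], 0]]}}

```text
t: 22.5
tool_pos: [0.5278, 0.1654, 0.2527]
tool_rot: [0.937, 1.356, -0.94]
contact_force: [-0.2, -0.6, -1.1]
opening: 0.0396
```

```bash
python3 st.py w2 .2524
```

```text
t 22.5 p [0.5278 0.1654 0.2527] f [-0.2 -0.6 -1.1] open 0.0396 q [ 0.17  0.03  1.91 -0.    1.21  1.38]
yaw -69.29 toolx [ 0.0016 -0.0026 -1.    ]
units [-0.12  0.03 -0.02] turn units 0.05 tilt fix units [0.03 0.02 0.  ]
```

>>> {"op": "carry_out", "data": {"increments": [[[0, 0, 0], [-0.1, 0, -0.05], 0], [[0, 0, 0], [0, 0, 0], 1], [[0, 0, 0], [0, 0, 0], 1], [[0, 0, 0], [0, 0, 0], 1], [[0, 0, 0], [0, 0, 0], 1], [[0, 0, 0], [0, 0, 0.7], 1], [[0, 0, 0], [0, 0, 1], 1], [[0, 0, 0], [0, 0, 1], 1]]}}

```text
t: 23.3
tool_pos: [0.5249, 0.1654, 0.3067]
tool_rot: [0.936, 1.359, -0.942]
contact_force: [-0.1, 0.3, 0.5]
opening: 0.0849
```

>>> {"op": "carry_out", "data": {"increments": [[[0, 0, 0], [0, 0, 1], 1], [[0, 0, 0], [0, 0, 0.5], 1]]}}

```text
t: 23.5
tool_pos: [0.5254, 0.1655, 0.3418]
tool_rot: [0.938, 1.355, -0.938]
contact_force: [0.5, 0.8, -0.0]
opening: 0.0851
```

```bash
python3 st.py blue .33;  python3 -c "
from h import *
im,d=get_image('scene');cv2.imwrite('pics/s6.png',im)"
```

```text
t 23.5 p [0.5254 0.1655 0.3418] f [ 0.5  0.8 -0. ] open 0.0851 q [ 0.17 -0.08  1.85 -0.    1.37  1.38]
yaw -69.27 toolx [ 0.0029 -0.0024 -1.    ]
units [  5.67 -16.48  -0.59] turn units -5.71 tilt fix units [0.02 0.03 0.  ]
```

View pics/s6.png

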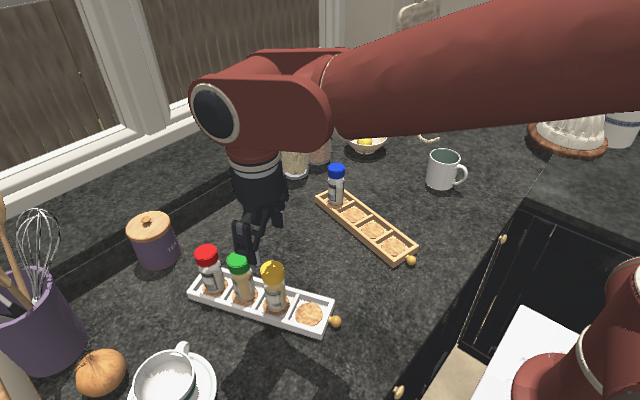

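Three jars stand upright: red (208,270), green (238,280) and yellow (273,288). Blue is last.

>>> {"op": "carry_out", "data": {"increments": [[[0, 0, -0.35], [0.34, -1, 0], 1], [[0, 0, -0.35], [0.34, -1, 0], 1], [[0, 0, -0.35], [0.34, -1, 0], 1], [[0, 0, -0.35], [0.34, -1, 0], 1], [[0, 0, -0.35], [0.34, -1, 0], 1], [[0, 0, -0.35], [0.34, -1, 0], 1], [[0, 0, -0.35], [0.34, -1, 0], 1], [[0, 0, -0.35], [0.34, -1, 0], 1]]}}

```text
t: 24.35
tool_pos: [0.5801, 0.002, 0.3423]
tool_rot: [1.153, 1.24, -1.152]
contact_force: [0.1, -0.4, -0.2]
opening: 0.0856
```

>>> {"op": "carry_out", "data": {"increments": [[[0, 0, -0.35], [0.34, -1, 0], 1], [[0, 0, -0.35], [0.34, -1, 0], 1], [[0, 0, -0.35], [0.34, -1, 0], 1], [[0, 0, -0.35], [0.34, -1, 0], 1], [[0, 0, -0.35], [0.34, -1, 0], 1], [[0, 0, -0.35], [0.34, -1, 0], 1], [[0, 0, -0.35], [0.34, -1, 0], 1], [[0, 0, -0.3], [0.34, -0.8, 0], 1]]}}

```text
t: 25.15
tool_pos: [0.6359, -0.1628, 0.3384]
tool_rot: [1.364, 1.101, -1.369]
contact_force: [-0.0, 1.3, 1.8]
opening: 0.0853
```

```bash
python3 st.py blue .25
```

```text
t 25.15 p [ 0.6359 -0.1628  0.3384] f [-0.   1.3  1.8] open 0.0853 q [-0.36  0.17  1.6  -0.    1.38  1.42]
yaw -102.33 toolx [-3.1e-03 -7.0e-04 -1.0e+00]
units [ 0.19 -0.08 -4.42] turn units 0.06 tilt fix units [ 0.01 -0.03  0.  ]
```

>>> {"op": "carry_out", "data": {"increments": [[[0, -0.03, 0.06], [0.15, -0.05, 0], 1], [[0, 0, 0], [0, 0, -0.6], 1], [[0, 0, 0], [0, 0, -1], 1], [[0, 0, 0], [0, 0, -0.8], 1], [[0, 0, 0], [0, 0, 0], 1]]}}

```text
t: 25.65
tool_pos: [0.6397, -0.1649, 0.2867]
tool_rot: [1.363, 1.103, -1.363]
contact_force: [-0.6, 0.1, -0.3]
opening: 0.0853
```

```bash
python3 st.py blue .25
```

```text
t 25.65 p [ 0.6397 -0.1649  0.2867] f [-0.6  0.1 -0.3] open 0.0853 q [-0.36  0.23  1.62  0.    1.29  1.42]
yaw -102.07 toolx [-5.e-04  6.e-04 -1.e+00]
units [-0.02  0.01 -1.84] turn units 0.01 tilt fix units [-0.01 -0.   -0.  ]
```

>>> {"op": "carry_out", "data": {"increments": [[[0, 0, 0], [0, 0, -0.7], 1], [[0, 0, 0], [0, 0, -0.7], 1], [[0, 0, 0], [0, 0, -0.3], 1], [[0, 0, 0], [0, 0, 0], 1]]}}

```text
t: 26.05
tool_pos: [0.6395, -0.1634, 0.2495]
tool_rot: [1.361, 1.105, -1.362]
contact_force: [0.9, 0.3, 0.6]
opening: 0.0854
```

```bash
python3 st.py blue .25
```

```text
t 26.05 p [ 0.6395 -0.1634  0.2495] f [0.9 0.3 0.6] open 0.0854 q [-0.36  0.27  1.64  0.    1.23  1.42]
yaw -101.95 toolx [-0.0013  0.0011 -1.    ]
units [-0.   -0.06  0.02] turn units -0.01 tilt fix units [-0.01 -0.01 -0.  ]
```

>>> {"op": "carry_out", "data": {"increments": [[[0, 0, 0], [0, -0.05, 0], 0], [[0, 0, 0], [0, 0, 0], 0], [[0, 0, 0], [0, 0, 0], 0], [[0, 0, 0], [0, 0, 0], 0], [[0, 0, 0], [0, 0, 0], 0], [[0, 0, 0], [0, 0, 0], 0]]}}

```text
t: 26.65
tool_pos: [0.6401, -0.1649, 0.2516]
tool_rot: [1.362, 1.102, -1.36]
contact_force: [-0.3, -0.0, -1.2]
opening: 0.0396
```

>>> {"op": "carry_out", "data": {"increments": [[[0, 0, 0], [0, 0, 0.7], 0], [[0, 0, 0], [0, 0, 1], 0], [[0, 0, 0], [0, 0, 1], 0], [[0, 0, 0], [0, 0, 1], 0], [[0, 0, 0], [0, 0, 0.4], 0]]}}

```text
t: 27.15
tool_pos: [0.6389, -0.1643, 0.3368]
tool_rot: [1.361, 1.106, -1.363]
contact_force: [0.0, -0.4, -0.9]
opening: 0.0396
```

```bash
python3 st.py w1 .33
```

```text
t 27.15 p [ 0.6389 -0.1643  0.3368] f [ 0.  -0.4 -0.9] open 0.0396 q [-0.36  0.18  1.59  0.    1.37  1.41]
yaw -101.96 toolx [-0.0023  0.0016 -1.    ]
units [-8.88 15.25 -0.34] turn units 5.75 tilt fix units [-0.02 -0.02 -0.  ]
```

>>> {"op": "carry_out", "data": {"increments": [[[0, 0, 0.36], [-0.56, 0.97, 0], 0], [[0, 0, 0.36], [-0.56, 0.97, 0], 0], [[0, 0, 0.36], [-0.56, 0.97, 0], 0], [[0, 0, 0.36], [-0.56, 0.97, 0], 0], [[0, 0, 0.36], [-0.56, 0.97, 0], 0], [[0, 0, 0.36], [-0.56, 0.97, 0], 0], [[0, 0, 0.36], [-0.56, 0.97, 0], 0], [[0, 0, 0.36], [-0.56, 0.97, 0], 0]]}}

```text
t: 27.95
tool_pos: [0.5463, -0.0064, 0.3419]
tool_rot: [1.147, 1.246, -1.142]
contact_force: [-0.2, -0.0, -1.3]
opening: 0.0398
```

>>> {"op": "carry_out", "data": {"increments": [[[0, 0, 0.36], [-0.56, 0.97, 0], 0], [[0, 0, 0.36], [-0.56, 0.97, 0], 0], [[0, 0, 0.36], [-0.56, 0.97, 0], 0], [[0, 0, 0.36], [-0.56, 0.97, 0], 0], [[0, 0, 0.36], [-0.56, 0.97, 0], 0], [[0, 0, 0.36], [-0.56, 0.97, 0], 0], [[0, 0, 0.3], [-0.4, 0.6, 0], 0], [[0, 0, 0], [-0.1, 0.1, 0], 0]]}}

```text
t: 28.75
tool_pos: [0.4631, 0.1306, 0.3428]
tool_rot: [0.954, 1.351, -0.947]
contact_force: [0.3, -0.3, -2.5]
opening: 0.0397
```

```bash
python3 st.py w1 .2516
```

```text
t 28.75 p [0.4631 0.1306 0.3428] f [ 0.3 -0.3 -2.5] open 0.0397 q [ 0.12 -0.26  2.01  0.    1.39  1.34]
yaw -70.2 toolx [ 0.0042  0.0018 -1.    ]
units [-0.14  0.5  -4.56] turn units 0.21 tilt fix units [-0.02  0.04  0.  ]
```

>>> {"op": "carry_out", "data": {"increments": [[[0, 0, 0.2], [-0.12, 0.45, 0], 0], [[0, 0, 0], [0, 0.03, -0.7], 0], [[0, 0, 0], [0, 0, -1], 0], [[0, 0, 0], [0, 0, -1], 0], [[0, 0, 0], [0, 0, -0.7], 0], [[0, 0, 0], [0, 0, 0], 0]]}}

```text
t: 29.35
tool_pos: [0.4613, 0.1389, 0.2698]
tool_rot: [0.939, 1.355, -0.934]
contact_force: [-0.7, -0.3, -2.4]
opening: 0.0397
```

```bash
python3 st.py w1 .2516
```

```text
t 29.35 p [0.4613 0.1389 0.2698] f [-0.7 -0.3 -2.4] open 0.0397 q [ 0.14 -0.17  2.06 -0.    1.25  1.35]
yaw -69.16 toolx [ 0.0051 -0.     -1.    ]
units [-0.05  0.1  -0.91] turn units 0.03 tilt fix units [0.   0.05 0.  ]
```

>>> {"op": "carry_out", "data": {"increments": [[[0, 0.05, 0], [0, 0.1, -0.4], 0], [[0, 0, 0], [0, 0, -0.4], 0], [[0, 0, 0], [0, 0, -0.2], 0], [[0, 0, 0], [0, 0, 0], 0]]}}

```text
t: 29.75
tool_pos: [0.4635, 0.1406, 0.2517]
tool_rot: [0.94, 1.357, -0.937]
contact_force: [-0.3, 0.0, -1.1]
opening: 0.0399
```

```bash
python3 st.py w1 .2516
```

```text
t 29.75 p [0.4635 0.1406 0.2517] f [-0.3  0.  -1.1] open 0.0399 q [ 0.14 -0.14  2.07 -0.    1.21  1.35]
yaw -69.25 toolx [ 3.e-03  3.e-04 -1.e+00]
units [-0.15  0.01 -0.  ] turn units 0.04 tilt fix units [-0.    0.03  0.  ]
```

>>> {"op": "carry_out", "data": {"increments": [[[0, 0, 0], [-0.12, 0, -0.05], 0], [[0, 0, 0], [0, 0, 0], 1], [[0, 0, 0], [0, 0, 0], 1], [[0, 0, 0], [0, 0, 0], 1], [[0, 0, 0], [0, 0, 0], 1], [[0, 0, 0], [0, 0, 0.7], 1], [[0, 0, 0], [0, 0, 1], 1], [[0, 0, 0], [0, 0, 1], 1]]}}

```text
t: 30.55
tool_pos: [0.4602, 0.1404, 0.3056]
tool_rot: [0.938, 1.359, -0.939]
contact_force: [-0.3, 0.2, -0.2]
opening: 0.0851
```

>>> {"op": "carry_out", "data": {"increments": [[[0, 0, 0], [0, 0, 1], 1], [[0, 0, 0], [0, 0, 1], 1], [[0, 0, 0], [0, -1, 0.5], 1], [[0, 0, 0], [0, -1, 0], 1], [[0, 0, 0], [0, -1, 0], 1], [[0, 0, 0], [0, -1, 0], 1], [[0, 0, 0], [0, -1, 0], 1], [[0, 0, 0], [0, -1, 0], 1]]}}

```text
t: 31.35
tool_pos: [0.4607, 0.0185, 0.3734]
tool_rot: [0.942, 1.345, -0.922]
contact_force: [0.1, 0.0, 0.8]
opening: 0.0852
```

>>> {"op": "carry_out", "data": {"increments": [[[0, 0, 0], [0, -1, 0], 1], [[0, 0, 0], [0, -1, 0], 1], [[0, 0, 0], [0, -1, 0], 1], [[0, 0, 0], [0, -1, 0], 1], [[0, 0, 0], [0, -1, 0], 1], [[0, 0, 0], [0, -1, 0], 1], [[0, 0, 0], [0, 0, 0], 1], [[0, 0, 0], [0, 0, 0], 1]]}}

```text
t: 32.15
tool_pos: [0.4597, -0.1081, 0.384]
tool_rot: [0.946, 1.332, -0.92]
contact_force: [0.2, -0.2, -0.0]
opening: 0.0855
```

```bash
python3 -c "
from h import *
tops()
o=get_obs();print(o['t'],o['tool_pos'],o['dq'].round(3))
for q in ('pepper_mill','tall_mug'):
    r=tip_of('top',q)[0]; print(q,onz('top',r['centre'],0).round(4))
im,d=get_image('scene');cv2.imwrite('pics/s7.png',im)"
```

```text
391 [616.1 120.5] [615. 124.] 26.0 BGR [73. 86. 96.] z 0.1146 xy [ 0.8123 -0.8185  0.1146] encl [ 0.8036 -0.8143  0.117 ]
327 [ 53.5 141.1] [ 39.3 136.1] 25.6 BGR [57. 49. 58.] z 0.1154 xy [0.7595 0.4519 0.1154] encl [0.7707 0.4841 0.117 ]
550 [  8.  198.6] [  8.  197.5] 37.8 BGR [110.  133.  143.5] z 0.1163 xy [0.6285 0.5503 0.1163] encl [0.631  0.5498 0.117 ]
318 [156.4 188.2] [156.4 188.5] 10.6 BGR [ 78.  83. 255.] z 0.1171 xy [0.6535 0.2142 0.1171] encl [0.6527 0.2141 0.117 ]
322 [168.2 216. ] [168.4 216. ] 10.6 BGR [118. 239. 115.] z 0.1173 xy [0.5914 0.1862 0.1173] encl [0.5914 0.1858 0.117 ]
321 [178.3 245.9] [178.5 245.7] 10.6 BGR [146. 255. 255.] z 0.1173 xy [0.5253 0.1621 0.1173] encl [0.5257 0.1617 0.117 ]
322 [188.4 274.5] [188.3 274.5] 10.3 BGR [253. 138.  90.] z 0.1173 xy [0.4623 0.1384 0.1173] encl [0.4622 0.1387 0.117 ]
32.2 [ 0.45983912 -0.10784104  0.384083  ] [ 0.014  0.001  0.006  0.002 -0.005 -0.001]
pepper_mill [ 0.7955 -0.01    0.    ]
tall_mug [ 0.4569 -0.4244  0.    ]
```

View pics/s7.png

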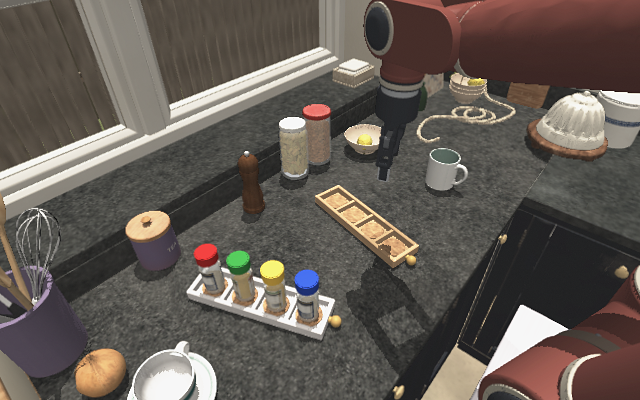

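All four jars stand upright in order, at (208,270), (240,278), (273,288) and (307,298). Their lids are at z = 0.117 and within about 5 mm of the well centres. The mill and mug look unmoved.

```bash
python3 -c "
from station import *
print(finish_job())"
```

```text
the job is handed in; nothing more can be done
None
```

All four jars now stand in the white rack in reverse order, and I handed the job in at about 32 s of the 96 s allowed. Red is in the well farthest from the white knob, then green and yellow, with blue next to the knob.

**Jars:** In the last pictures all four lid tops were at z = 0.117 m, as they should be for jars upright on the cork. Lid centres were within about 5 mm of the well centres I measured at the start. The gripper was open and clear of everything.

**Bystanders:** The mug's measured position changed by about 1 mm. The pepper mill's estimate differed by about 10 mm from the start. I put that down to the detector, because the mill sat at the same pixels in the scene pictures and the arm never came near it.

No check failed apart from that difference, though `finish_job` reports no verdict.

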